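Seal a sample pot in the lid press

TASK

Slide the lidded sample pot sideways along the deck, without lifting it, from the blue loading ring to the middle of the orange ring under the press, and leave it standing there. Then flip the red safety catch fully over to the loading side, and only after that pull the black lever handle down towards the robot as far as it goes and keep holding it there, with the press foot pushing on the lid: the program finishes while still holding the lever. Leave the two bottles and the tissue box where they stand.

Things in the scene. Friction and masses are not known exactly. Their poses are not given: they have to be found in the camera images.
- press: White bench lid press, fixed. Origin on the table under the orange ring's centre; x points away from the robot (turned up to 0.25 rad), y along the deck to the blue loading ring, z up. Flat grey deck: 260 mm (x +-130) by 420 (y -200 to +220), 12 thick. Flat orange ring, radius 50, round x=0, y=0; flat blue ring, radius 62, round x=0, y=+140.
- press_head (a point): Centre of the top of the press's overhanging white head, 150 mm above the table, axes as the press. In the press's frame the head spans x -30 to +100, y +-40, z 107 to 150 mm; a white column below it spans x +55 to +100, y +-30. The foot hangs under it over the orange ring.
- foot: Round black press foot, 40 mm diameter, over the orange ring's centre. Origin in its underside's centre, 92 mm above the table with the lever up (14 above the lid of a pot on the deck). The lever drives it down, 18.2 mm per rad: it meets the lid at about 0.77 rad, then its spring (1500 N/m) presses with up to 9 N.
- press_mark (a point): Centre of the orange ring, on the deck's top face; axes as the press.
- pot: Loose steel pot, 0.4 to 0.65 kg, 68 mm diameter, with a fixed flat blue lid of 72 mm; 66 mm high. Origin in its underside's centre. A straight black handle runs along its own -x (roughly to the robot; up to 0.3 rad off the press's -x), from 51 to 131 mm from the axis, 16 wide, 18 high, its middle 45 above the underside. Starts standing in the blue ring.
- pot_handle (a point): Point to grip on the pot's handle: middle of its section, 105 mm from the pot's axis, 45 mm above its underside.
- catch (a joint): Red safety catch, hinged about the press's x axis at point catch_pivot. 0 = on: its blade (115 mm long, 12 high) lies level to -y in front of the lever arm and blocks it; its thumb tab (60 long, 20 wide in x, 6 thick) stands up, leaning 0.35 rad to -y. Growing, the tab swings over to +y and the blade rises; 1.45 = fully over (stop). Starts at 0 to 0.1. Stays where left; 1 to 2 N moves the tab.
- catch_pivot (a point): Middle of the safety catch's hinge, 205 mm above the table, at x=-8, y=+30 mm in the press's frame; fixed to the press, axes as the press.
- catch_tab (a point): Free end of the catch's thumb tab, 60 mm from the hinge; moves with the catch.
- lever (a joint): Press lever, hinged about the press's y axis at point lever_pivot. 0 = up (leaning 0.14 rad back, away from the robot), 1.1 rad = fully pulled (stop); grows as the handle comes towards the robot (press -x) and down. A spring returns it to 0 when let go; the pull at the handle is about 2 N at first, 6 to 8 N at the stop. With the catch on it moves only about 0.1 rad.
- lever_pivot (a point): Lever's hinge axis, at x=0, y=-70, z=130 mm in the press's frame; fixed to the press, axes as the press. The lever arm (16 by 14 mm bar) is in the plane y=-70.
- lever_grip (a point): Middle of the lever's round black handle bar, 150 mm from the hinge axis. The bar is 18 mm diameter, level, parallel to the press's y, free from y=-80 to y=-185 mm in the press's frame; this point is at y=-135. About 279 mm above the table when up, 216 when fully pulled.
- amber_bottle: Bystander: amber bottle with blue cap, 70 mm diameter, 150 mm high, beyond the loading end of the deck. Origin in the centre of its underside.
- clear_bottle: Bystander: clear glass bottle with blue cap, 70 mm diameter, 160 mm high, beyond the lever end of the deck. Origin in the centre of its underside.
- tissue_box: Bystander: green tissue box 130 by 110 by 75 mm high, on the table beside the lever end of the deck, towards the robot. Origin in the centre of its underside.
Mind the look-alikes: they are no part of the job. Of the things like the pot, leave any that is purple or yellow; of the rest the larger one is meant.

How it is judged:
On the way, in this order (a step that is already met when the one before it is completed fails the run):
1. the pot stands still in the middle of the orange ring (horizontal distance between pot and press_mark below 0.01 m and linear speed of pot below 0.02 m/s), for 0.2 s.
2. the catch is flipped fully over with the lever still up (value of joint catch above 1.2 rad and value of joint lever below 0.2 rad), for 0.2 s.
3. the lever is pulled fully down and the foot presses the lid (value of joint lever above 0.98 rad and contact force between foot and pot above 3 N), for 0.3 s.
At the end, for the whole second after the job is handed in: The pot stands upright on the deck within 10 mm of the middle of the orange ring, the catch is over (more than 1.2 rad), and the robot is holding the lever (more than 1.5 N of contact) fully pulled (more than 0.98 rad) with the foot pressing the lid with more than 3 N, through the last second (all of step 3 and horizontal distance between pot and press_mark below 0.01 m and angle between pot's own z axis and vertical below 0.06 rad and z of pot in the frame of press_mark below 0.004 m and value of joint catch above 1.2 rad and contact force between any of the fingers, the arm and lever above 1.5 N); the arm keeps its last pose, push and grip.
It fails at once if the pot is lifted more than 10 mm off the deck or tipped (z of pot in the frame of press_mark above 0.01 m or angle between pot's own z axis and vertical above 0.25 rad).
It fails at once if a bottle or the tissue box is moved more than 30 mm (distance of any of amber_bottle, clear_bottle, tissue_box from where it was at the start of the episode above 0.03 m).
It fails at once if the lever is forced down while the catch is on (value of joint lever above 0.3 rad and value of joint catch below 0.6 rad).
It also fails if it takes over 69 s, if anything falls off the work surface, if the arm or the gripper's body presses on something with over 40 N, if the wrist force passes 120 N, or if a joint passes its speed limit or range.

ROBOT

A 6-joint arm with a two-finger parallel gripper is mounted at the origin on the work surface. World frame = base frame: x ahead of the robot, y to its left, z up, the work surface at z = 0. Lengths are in m, angles in rad, forces in N, time in s.
With the tool pointing down it reaches from about 0.25 to 0.775 m from the base axis. Payload 4 kg.
Tool frame: the origin (TCP) lies at the very end of the fingers, on their centre line; the grasp point (between the pads) lies 19 mm behind it; z points along the fingers, y is the line along which they close (so a half turn about z gives the same grasp; the last joint's range is limited). The gripper opens to 94 mm and grips with 3 to 60 N. Pads are 16 mm wide; open, the fingers measure 119 mm over their backs; the gripper's body (75 mm by 177 mm) begins 78 mm behind the grasp point.
Start: joints at [1.236, 0.087, 1.371, -0, 1.684, -0.103], TCP at [0.126, 0.535, 0.178] pointing down, gripper open.
Joint ranges: [-3.1, 3.1], [-0.76, 2.03], [0.27, 2.55], [-1.08, 4.22], [0.17, 2.65], [-2.57, 2.57]. Speed limits (rad/s): [2.79, 2.79, 3.14, 3.14, 3.14, 3.14].

INTERFACE

Orientations are given as [roll, pitch, yaw] about the fixed x, y, z axes, in that order (R = Rz(yaw) Ry(pitch) Rx(roll)).
In Python, from bench import robot gives the robot as it stands. The module is installed in compiled form; this text tells all that it offers.
- The arm moves only by the tool move_arm, never from a script. Its argument "deltas" is one flat list of numbers, 7 for each row, row after row: the turn, a rotation vector about the tool's x, y, z in rad, then the shift along the tool's x, y, z in cm, then the closure, from -1 (fully open) to 1 (shut). A call has 1 to 8 rows; each row is the pose to reach, as a shift and turn from the pose commanded when the call began, along the tool's axes at that moment; what a row does not reach only later rows make up. A row lasts 1/10 s, in which the tool goes at most 50 mm and 8.59 degrees, less where a joint would pass 70% of its speed; a pose out of reach is approached as far as the arm can. A call with a gripper value outside its range is refused whole. The fingers move at their own pace and stop on an object; the grip force is fixed at half the most. Time passes only in rows, so rows that repeat a pose let the fingers close. It gives the time, the measured TCP pose, the force, the opening and the grip force at its end, in the units of the state.
- robot.get_obs(): the state, without advancing time (a new reading comes with each control period).
- robot.snapshot(name): name is "scene" or "top" or "wrist"; returns a dict with "image" (400x640x3 uint8, red, green, blue), "depth" (400x640 float32, m along the optical axis (not along the pixel's ray), 0 where there is no reading), "fov_y" (degrees; the focal length in pixels is half the picture's height over the tangent of half this angle, whatever the lens; pixels are square), "cx", "cy" (the principal point, pixels), "origin" and "orientation" of the camera in the world; the wrist camera has in their place "T_tool_cam" (4x4, takes a point from camera to tool coordinates, whose origin is the TCP and whose axes are the flange's). Camera axes: x right, y up, looking along -z (the intrinsics and any distortion apply to the point x, -y, -z); pixel columns grow to the right and rows downward; lengths in m; the calibration is good to about 2 mm. A picture is of the moment at which its call begins: read the wrist's pose just before it.
- robot.close_job(): hands the job in; it is judged then, once.
The state is a dict: "time": time; "joint_positions": joint angles; "qvel": joint speeds; "joint_torque": joint torques, N m; "tool_pos": TCP position; "ee_rot": TCP orientation; "wrist_force": force on the tool from outside, world axes, zero at the start; "wrist_torque": the same for the moment, N m; "width": finger opening in m; "finger_force": force on a finger pad.
Only numpy, scipy, OpenCV 4.12 (cv2) and the standard library are available. Lean on these libraries where they do the work, as an engineer would, in place of code of your own. Each camera call takes 0.05 s, during which the arm holds its last target. There are 200 camera calls.

## Working session

There is one attempt and no reset: what is moved stays moved. The work goes in short steps, Python scripts to look and compute and a tool call to move; the robot and the scene stay as the last step left them, time stands still between calls to the robot, and variables do not carry over. Pictures are saved under pics/ and viewed, at most 10 in all, crops included, and the job is handed in when it is done.

Besides the shell and the picture viewer there is one more tool, called after "Emit:" as name(argument=value, ...) on one line, values as JSON. move_arm: Moves the arm, as the interface text tells. Its arguments: {"type":"object","properties":{"deltas":{"type":"array","items":{"type":"number"}}},"required":["deltas"]}

```bash
mkdir -p pics; cat > h.py <<'E'
import numpy as np, cv2
from bench import robot
from scipy.spatial.transform import Rotation as R
def snap(n):
    o=robot.get_obs(); s=robot.snapshot(n); s['obs']=o; return s
def Rc(s):
    a=np.array(s['orientation'],float)
    if a.shape==(3,3): return a
    return R.from_euler('xyz',a).as_matrix() if a.size==3 else R.from_quat(a).as_matrix()
def cam(s):
    if 'T_tool_cam' in s:
        o=s['obs'];T=np.eye(4);T[:3,:3]=R.from_euler('xyz',o['ee_rot']).as_matrix();T[:3,3]=o['tool_pos']
        T=T@np.array(s['T_tool_cam']);return T[:3,:3],T[:3,3]
    return Rc(s),np.array(s['origin'])
def pts(s):
    r,o=cam(s);h,w=s['depth'].shape;f=h/2/np.tan(np.radians(s['fov_y'])/2)
    u,v=np.meshgrid(np.arange(w),np.arange(h));d=s['depth']
    P=np.stack([(u-s['cx'])/f*d,-(v-s['cy'])/f*d,-d],-1)
    return P@r.T+o
def ray(s,u,v,z):
    r,o=cam(s);f=s['depth'].shape[0]/2/np.tan(np.radians(s['fov_y'])/2)
    d=r@np.array([(u-s['cx'])/f,-(v-s['cy'])/f,-1]);return o+d*(z-o[2])/d[2]
def save(s,n): cv2.imwrite('pics/'+n,s['image'][:,:,::-1])
E
python3 - <<'E'
from h import *
for n in ("top","scene"):
    s=snap(n);save(s,n+"0.png");print({k:v for k,v in s.items() if k not in('image','depth')})
E
```

```text
{'fov_y': 44.396496254504164, 'cx': 314.2403697587868, 'cy': 189.0322026935001, 'origin': array([0.33700153, 0.02867621, 1.38649733]), 'orientation': array([ 0.20180634, -0.00381008, -1.46994219]), 'obs': {'time': 0.0, 'joint_positions': array([ 1.23586642e+00,  8.79331209e-02,  1.37222413e+00, -2.91705363e-05,
        1.68361995e+00, -1.03089386e-01]), 'qvel': array([ 0.00102136, -0.00078042, -0.00014011, -0.00021749,  0.00037077,
        0.00077899]), 'joint_torque': array([-1.70224961e-03, -3.40172982e+01, -3.02425504e+01,  7.16380868e-02,
        3.28453572e-02, -1.47696855e-04]), 'tool_pos': array([0.12618067, 0.53470235, 0.17633151]), 'ee_rot': array([-3.13941672e+00, -1.95966358e-04,  2.90974866e+00]), 'wrist_force': array([-1.07173634,  0.61600039, -1.48855154]), 'wrist_torque': array([ 0.02151552, -0.02350375,  0.08073858]), 'finger_force': 0.0, 'width': 0.09432479322352455}}
{'fov_y': 44.33993538451964, 'cx': 325.1273666561828, 'cy': 206.41726350797111, 'origin': array([1.17326123, 0.84890834, 0.89517422]), 'orientation': array([ 0.96543292, -0.02205042,  2.50181193]), 'obs': {'time': 0.05, 'joint_positions': array([ 1.23589510e+00,  8.79177115e-02,  1.37225068e+00, -1.34836757e-05,
        1.68355605e+00, -1.03116005e-01]), 'qvel': array([ 0.00181664,  0.0008978 , -0.00129681,  0.00284557, -0.00115804,
        0.00200935]), 'joint_torque': array([ 2.75143721e-03, -3.41541481e+01, -3.03595233e+01,  7.21563469e-02,
        3.05740151e-02, -8.55497569e-05]), 'tool_pos': array([0.12616389, 0.5347198 , 0.17632641]), 'ee_rot': array([-3.13947081e+00, -2.06102059e-04,  2.90980572e+00]), 'wrist_force': array([-0.08423   , -0.55843286, -0.47280422]), 'wrist_torque': array([ 0.0452356 , -0.01759185, -0.00694615]), 'finger_force': 0.0, 'width': 0.09441796068082157}}
```

View pics/top0.png

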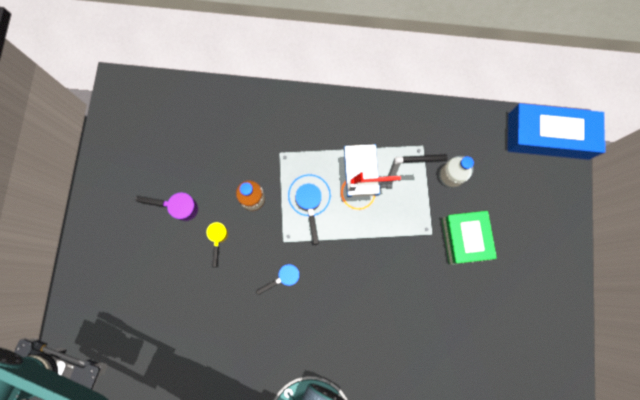

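View pics/scene0.png

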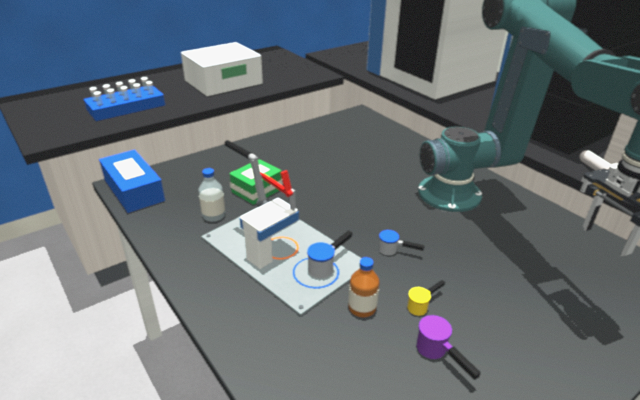

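Pot candidates in the top view are purple (181,206), yellow (216,232), a small blue-lidded one (289,275) and a larger blue-lidded one (308,197) in the blue ring. The last one fits: it is neither purple nor yellow, it is the larger of the rest, and it stands in the ring. I'll measure it and confirm with a crop.

```bash
python3 - <<'E'
from h import *
s=snap("top");im=s['image'];P=pts(s);hsv=cv2.cvtColor(im,cv2.COLOR_RGB2HSV)
cv2.imwrite('pics/crop.png',cv2.resize(im[130:310,230:480,::-1],None,fx=3,fy=3,interpolation=cv2.INTER_CUBIC))
X,Y,Z=P[...,0],P[...,1],P[...,2]
print("cam depth check table z",np.median(Z[300:330,400:440]))
roi=np.zeros(Z.shape,bool);roi[130:260,262:445]=1
deck=(roi&(abs(Z-.012)<.005)&(im.min(-1)>110)).astype(np.uint8)
n,l,st,c=cv2.connectedComponentsWithStats(deck);k=1+np.argmax(st[1:,4])
ys,xs=np.where(l==k);hull=cv2.convexHull(np.array([ray(s,x,y,.012)[:2] for x,y in zip(xs,ys)],np.float32))
(c0,wh,a)=cv2.minAreaRect(hull);print("deck",c0,wh,a,cv2.boxPoints((c0,wh,a)))
blue=(hsv[...,0]>95)&(hsv[...,0]<115)&(hsv[...,1]>150)
for name,m in(("lid",blue&roi&(abs(Z-.078)<.012)),("ring",blue&roi&(abs(Z-.012)<.006)),
  ("small",blue&(np.indices(Z.shape)[0]>255)&(Z>.02)&(Z<.1)),
  ("orange",(hsv[...,0]>8)&(hsv[...,0]<22)&(hsv[...,1]>120)&roi&(abs(Z-.012)<.006)&(np.indices(Z.shape)[1]>320)),
  ("red",((hsv[...,0]<6)|(hsv[...,0]>174))&(hsv[...,1]>150)&roi&(Z>.15)),
  ("black",(hsv[...,2]<60)&roi&(Z>.04)&(Z<.08)),
  ("lever",(hsv[...,2]<60)&(Z>.25)&(Z<.32)&(np.indices(Z.shape)[1]>380)&(np.indices(Z.shape)[1]<460)&(np.indices(Z.shape)[0]<200)&(np.indices(Z.shape)[0]>130))):
    v=P[m]
    if len(v)<3: print(name,len(v));continue
    (cx,cy),wh,a=cv2.minAreaRect(v[:,:2].astype(np.float32));ec=cv2.minEnclosingCircle(v[:,:2].astype(np.float32))
    print(name,len(v),"rect",np.round([cx,cy,*wh,a],4),"mean",v.mean(0).round(4),"z",np.percentile(v[:,2],[5,95]).round(3),"circ",np.round([*ec[0],ec[1]],4))
E
```

```text
cam depth check table z -0.0008020667586517982
deck (0.6170156598091125, -0.06502863764762878) (0.26010048389434814, 0.42201346158981323) 8.549773216247559 [[ 0.4570406   0.12429881]
 [ 0.5197807  -0.29302484]
 [ 0.7769907  -0.2543561 ]
 [ 0.7142506   0.16296756]]
lid 451 rect [0.5822 0.0656 0.0651 0.0601 5.6742] mean [0.5821 0.0657 0.0772] z [0.073 0.081] circ [0.582  0.0647 0.0343]
ring 0
small 14 rect [ 0.3686  0.0965  0.0485  0.0458 39.1229] mean [0.3729 0.0976 0.0489] z [0.045 0.052] circ [0.3689 0.0957 0.0266]
orange 42 rect [ 0.6178 -0.0298  0.0557  0.0108  8.1263] mean [ 0.6174 -0.0295  0.0118] z [0.009 0.016] circ [ 0.6183 -0.0335  0.028 ]
red 163 rect [ 5.05800e-01 -2.65000e-02  9.09000e-02  3.43300e-01  5.70782e+01] mean [ 0.612  -0.0903  0.2318] z [0.211 0.259] circ [ 0.4819 -0.0634  0.1718]
black 0
lever 96 rect [ 0.6613 -0.2014  0.0157  0.0937  6.5808] mean [ 0.6608 -0.2161  0.2846] z [0.28  0.288] circ [ 0.6605 -0.2013  0.0473]
```

View pics/crop.png

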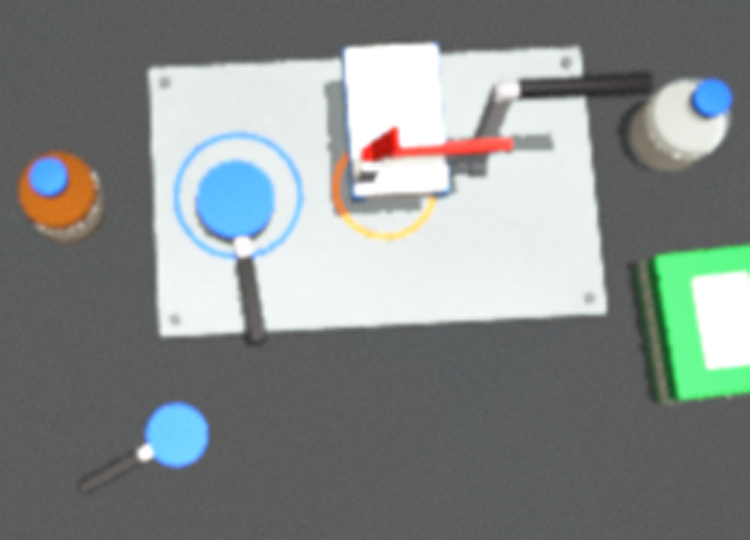

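The crop confirms that the larger blue-lidded pot with its handle towards the robot stands in the blue ring (crop 236,198). The tab is at (380,145), the blade goes right to (510,143), and the lever bar runs (505..650, 85). Next I'll get the handle direction and plan a wrist look.

```bash
cat >> h.py <<'E'
PO=np.array([.6185,-.0749,0.]);YAW=.149
def W(x,y,z): # press frame mm -> world
    c,s_=np.cos(YAW),np.sin(YAW);return PO+np.array([c*x-s_*y,s_*x+c*y,z*1000/1000])/1000
def L(p):
    d=np.array(p)-PO;c,s_=np.cos(YAW),np.sin(YAW);return np.array([c*d[0]+s_*d[1],-s_*d[0]+c*d[1],d[2]])*1000
def go(pos,rpy):
    o=robot.get_obs();R0=R.from_euler('xyz',o['ee_rot']);T=R.from_euler('xyz',rpy) if not isinstance(rpy,R) else rpy
    print("rot",(R0.inv()*T).as_rotvec().round(3),"cm",(R0.inv().apply(np.array(pos)-o['tool_pos'])*100).round(2))
E
python3 - <<'E'
from h import *
s=snap("top");im=s['image'];P=pts(s)
m=np.zeros(im.shape[:2],np.uint8);m[215:250,300:325]=((im.max(-1)<75)&(P[...,2]>.03))[215:250,300:325]
v=P[m>0];print(len(v),v.mean(0))
q=np.array([ray(s,x,y,.066)[:2] for y,x in zip(*np.where(m))],np.float32)
print(cv2.minAreaRect(q),q.mean(0))
print(L([*q.mean(0),0]), L([.582,.0655,0]), cv2.fitLine(q,cv2.DIST_HUBER,0,.01,.01).ravel())
d=q.mean(0)-[.582,.0655];yaw=np.arctan2(-d[1],-d[0]);print("handle yaw",yaw)
go([.582+d[0]*1.05-.06,.0655+d[1]*1.05,.25],[np.pi,0,np.pi+yaw])
E
```

```text
7 [0.4578805  0.03532409 0.06102562]
((0.4568641483783722, 0.034775301814079285), (0.012020254507660866, 0.004803445190191269), 69.26704406738281) [0.45742872 0.03529822]
[-142.92776343  132.88813935    0.        ] [-15.25330092 144.26277001   0.        ] [0.20683783 0.97837526 0.45742875 0.03529822]
handle yaw 0.23785628940356224
rot [-0.001 -0.    -0.47 ] cm [-37.3  -42.7   -7.27]
```

Emit:
move_arm(deltas=[0, 0, -0.47, -37.3, -42.7, -7.3, -1, 0, 0, -0.47, -37.3, -42.7, -7.3, -1, 0, 0, -0.47, -37.3, -42.7, -7.3, -1, 0, 0, -0.47, -37.3, -42.7, -7.3, -1, 0, 0, -0.47, -37.3, -42.7, -7.3, -1, 0, 0, -0.47, -37.3, -42.7, -7.3, -1, 0, 0, -0.47, -37.3, -42.7, -7.3, -1, 0, 0, -0.47, -37.3, -42.7, -7.3, -1])

```text
time: 1.0
tool_pos: [0.309, 0.1888, 0.2281]
ee_rot: [3.141, 0.001, -2.903]
wrist_force: [0.4, 0.0, 0.2]
width: 0.0936
finger_force: 0.0
```

```bash
python3 - <<'E'
from h import *
print(robot.get_obs()['tool_pos'],robot.get_obs()['ee_rot'])
go([.397,.036,.25],[np.pi,0,np.pi+.238])
E
```

```text
[0.30901519 0.18876413 0.22805266] [ 3.14142009e+00  1.02505849e-03 -2.90268356e+00]
rot [0.    0.001 0.001] cm [ -4.94 -16.92  -2.19]
```

Emit:
move_arm(deltas=[0, 0, 0, -4.9, -16.9, -2.2, -1, 0, 0, 0, -4.9, -16.9, -2.2, -1, 0, 0, 0, -4.9, -16.9, -2.2, -1, 0, 0, 0, -4.9, -16.9, -2.2, -1, 0, 0, 0, -4.9, -16.9, -2.2, -1, 0, 0, 0, -4.9, -16.9, -2.2, -1, 0, 0, 0, -4.9, -16.9, -2.2, -1])

```text
time: 1.7
tool_pos: [0.3956, 0.0389, 0.2496]
ee_rot: [3.141, -0.0, -2.902]
wrist_force: [-0.5, 0.6, -0.1]
width: 0.0942
finger_force: 0.0
```

```bash
python3 - <<'E'
from h import *
s=snap("wrist");save(s,"w1.png");print(s['obs']['tool_pos'],s['obs']['ee_rot'],s['T_tool_cam'],s['fov_y'])
E
```

```text
[0.39564516 0.03885207 0.24958066] [ 3.14091176e+00 -2.52785222e-04 -2.90192396e+00] [[ 6.91456735e-04  9.74077708e-01  2.26212599e-01  6.47850456e-02]
 [ 9.99999592e-01 -5.41847186e-04 -7.23457439e-04 -4.49866280e-04]
 [-5.82131105e-04  2.26213007e-01 -9.74077685e-01 -2.06335764e-01]
 [ 0.00000000e+00  0.00000000e+00  0.00000000e+00  1.00000000e+00]] 71.12444797375025
```

View pics/w1.png

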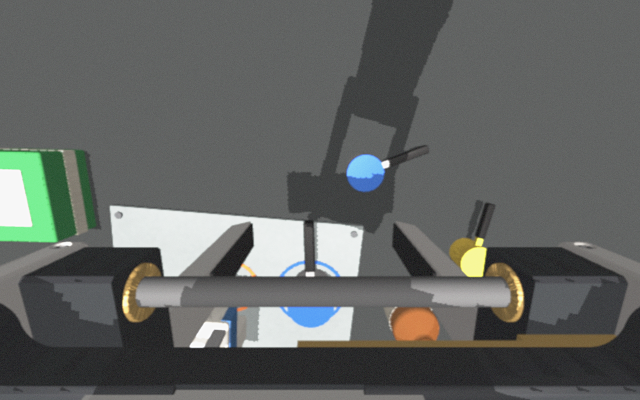

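The wrist view shows the handle upright at column 310, rows 222–270, between the fingers, with the lid at (310,300). I'll measure it from here.

```bash
python3 - <<'E'
from h import *
s=snap("wrist");im=s['image'];R0=R.from_euler('xyz',s['obs']['ee_rot'])
for v in range(226,274,6):
    r=im[v,285:335].astype(int).max(-1);x=285+np.where(r<90)[0]
    if len(x): 
        p=ray(s,x.mean(),v,.066);print(v,x.min(),x.max(),p.round(4),(R0.inv().apply(p-s['obs']['tool_pos'])*1000).round(1))
col=im[200:280,310].astype(int).max(-1);print(col[:40])
hsv=cv2.cvtColor(im,cv2.COLOR_RGB2HSV);b=((hsv[...,0]>98)&(hsv[...,0]<112)&(hsv[...,1]>170)).astype(np.uint8)
print([ (c,st) for c,st in zip(*[cv2.connectedComponentsWithStats(b)[i] for i in(3,2)]) if st[4]>100])
E
```

```text
226 305 313 [0.4626 0.0348 0.066 ] [-64.  -20.2 183.6]
232 305 313 [0.4715 0.0371 0.066 ] [-73.3 -20.1 183.6]
238 305 313 [0.4807 0.0388 0.066 ] [-82.6 -20.6 183.6]
244 305 313 [0.4899 0.0412 0.066 ] [-92.1 -20.5 183.6]
250 305 313 [0.4992 0.0433 0.066 ] [-101.6  -20.6  183.6]
256 305 314 [0.5084 0.0463 0.066 ] [-111.2  -19.9  183.6]
262 306 313 [0.5178 0.0485 0.066 ] [-121.   -20.   183.6]
268 306 314 [0.5272 0.0515 0.066 ] [-130.8  -19.4  183.6]
[64 64 63 66 69 66 65 64 66 64 69 75 87 76 69 68 63 67 67 64 41 23 41 42
 48 52 63 83 90 91 87 90 90 87 86 87 86 84 90 81]
[(array([319.49793154, 199.49979882]), array([     0,      0,    640,    400, 255987], dtype=int32))]
```

Emit:
move_arm(deltas=[0, 0, 0, -8.4, -2.0, 5, -1, 0, 0, 0, -8.4, -2.0, 9, -1, 0, 0, 0, -8.4, -2.0, 13, -1, 0, 0, 0, -8.4, -2.0, 16, -1, 0, 0, 0, -8.4, -2.0, 19, -1, 0, 0, 0, -8.4, -2.0, 21.1, -1, 0, 0, 0, -8.4, -2.0, 21.1, -1, 0, 0, 0, -8.4, -2.0, 21.1, -1])

```text
time: 2.6
tool_pos: [0.4825, 0.0392, 0.0392]
ee_rot: [3.142, 0.0, -2.902]
wrist_force: [-0.0, 0.4, 0.7]
width: 0.0941
finger_force: 0.0
```

Emit:
move_arm(deltas=[0, 0, 0, 0, 0, 0, 0, 0, 0, 0, 0, 0, 0, 1, 0, 0, 0, 0, 0, 0, 1, 0, 0, 0, 0, 0, 0, 1, 0, 0, 0, 0, 0, 0, 1, 0, 0, 0, 0, 0, 0, 1, 0, 0, 0, 0, 0, 0, 1])

```text
time: 3.3
tool_pos: [0.4825, 0.0383, 0.0387]
ee_rot: [3.141, -0.0, -2.903]
wrist_force: [0.5, -0.0, 0.2]
width: 0.0412
finger_force: 0.0
```

```bash
python3 - <<'E'
from h import *
o=robot.get_obs();print(o['tool_pos'],o['ee_rot'],o['width'],o['wrist_force'])
s=snap("top");im=s['image'];P=pts(s);hsv=cv2.cvtColor(im,cv2.COLOR_RGB2HSV)
m=(hsv[...,0]>95)&(hsv[...,0]<115)&(hsv[...,1]>150)&(abs(P[...,2]-.078)<.012);m[:,:262]=0;m[:,345:]=0
print(m.sum(),P[m].mean(0))
E
```

```text
[0.48252155 0.03825982 0.03868703] [ 3.14145255e+00 -1.11976396e-04 -2.90348267e+00] 0.04121350319156127 [ 0.48087725 -0.01714477  0.1578627 ]
179 [0.59942824 0.06500608 0.07724781]
```

Emit:
move_arm(deltas=[0, 0, 0, 0, 0, 0, 1, 0, 0, 0, 0, 0, 0, 1, 0, 0, 0, 0, 0, 0, 1, 0, 0, 0, 0, 0, 0, 1, 0, 0, 0, 0, 0, 0, 1, 0, 0, 0, 0, 0, 0, 1])

```text
time: 3.95
tool_pos: [0.4826, 0.0383, 0.0388]
ee_rot: [3.142, 0.0, -2.903]
wrist_force: [0.3, 0.4, -0.2]
width: 0.0004
finger_force: 0.0
```

```bash
python3 - <<'E'
from h import *
o=robot.get_obs();p=o['tool_pos'];print(p,o['ee_rot'],o['width'],o['wrist_force'],o['wrist_torque'])
d=np.array([.5821,.0656])-p[:2];R0=R.from_euler('xyz',o['ee_rot'])
print("pot in tool mm",R0.inv().apply([*d,0])*1000)
go(p+[.6185-.5821,-.0749-.0656,0],o['ee_rot'])
E
```

```text
[0.48262308 0.03829308 0.03877615] [ 3.14155115e+00  1.41348719e-04 -2.90338738e+00] 0.00038792395729527347 [ 0.34073662  0.41991849 -0.23046762] [ 0.01420786  0.01031978 -0.02453297]
pot in tool mm [-1.03111303e+02  3.06338021e+00  1.47017768e-02]
rot [0. 0. 0.] cm [ -0.22 -14.51  -0.  ]
```

The fingers shut on nothing, so I'll look.

```bash
python3 - <<'E'
from h import *
a=snap("wrist")['image'];s=snap("scene");b=cv2.resize(s['image'][180:320,200:440],(640,373))
cv2.imwrite('pics/look2.png',cv2.resize(np.vstack([a[:,:],b])[...,::-1],None,fx=.77,fy=.77))
E
```

```text
(no output)
```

View pics/look2.png

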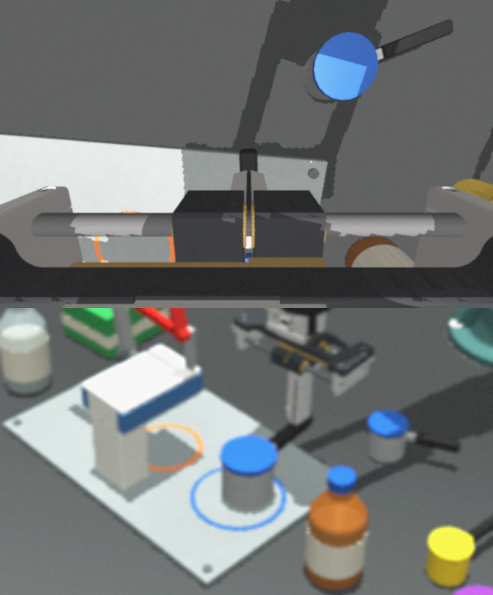

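```bash
python3 - <<'E'
from h import *
o=robot.get_obs()
s=snap("wrist");P=pts(s);R0=R.from_euler('xyz',o['ee_rot'])
for v in range(190,262,6):print(v,[tuple(P[v,u].round(3)) for u in (310,316,322,328,334)])
t=snap("scene");Q=pts(t)
# crop px (297,y): y in stacked(.77): scene px = 200+240*(x/.77)/640 ...
print("scene")
for X,Y in((297,395),(297,405),(297,412),(297,418),(300,425),(290,437),(305,428),(280,440)):
    u=200+X/.77*240/640;v=180+(Y/.77-400)*140/373
    print(X,Y,round(u),round(v),Q[round(v),round(u)].round(3),t['image'][round(v),round(u)])
E
```

```text
190 [(np.float64(0.469), np.float64(0.023), np.float64(-0.001)), (np.float64(0.467), np.float64(0.028), np.float64(-0.0)), (np.float64(0.466), np.float64(0.033), np.float64(-0.001)), (np.float64(0.465), np.float64(0.038), np.float64(0.0)), (np.float64(0.464), np.float64(0.044), np.float64(-0.002))]
196 [(np.float64(0.474), np.float64(0.024), np.float64(-0.001)), (np.float64(0.459), np.float64(0.028), np.float64(0.062)), (np.float64(0.458), np.float64(0.031), np.float64(0.063)), (np.float64(0.457), np.float64(0.035), np.float64(0.062)), (np.float64(0.469), np.float64(0.045), np.float64(-0.0))]
202 [(np.float64(0.464), np.float64(0.025), np.float64(0.063)), (np.float64(0.462), np.float64(0.028), np.float64(0.066)), (np.float64(0.461), np.float64(0.032), np.float64(0.066)), (np.float64(0.46), np.float64(0.036), np.float64(0.065)), (np.float64(0.472), np.float64(0.045), np.float64(0.011))]
208 [(np.float64(0.482), np.float64(0.026), np.float64(0.011)), (np.float64(0.466), np.float64(0.029), np.float64(0.065)), (np.float64(0.465), np.float64(0.033), np.float64(0.065)), (np.float64(0.465),
[... 2187 characters left out ...]
.171))]
256 [(np.float64(0.451), np.float64(0.027), np.float64(0.175)), (np.float64(0.451), np.float64(0.028), np.float64(0.175)), (np.float64(0.475), np.float64(0.036), np.float64(0.119)), (np.float64(0.473), np.float64(0.038), np.float64(0.122)), (np.float64(0.45), np.float64(0.033), np.float64(0.175))]
scene
297 395 345 222 [0.49  0.048 0.119] [138 141 135]
297 405 345 227 [0.489 0.048 0.102] [139 142 138]
297 412 345 231 [0.486 0.046 0.086] [143 146 141]
297 418 345 234 [0.492 0.053 0.083] [142 145 141]
300 425 346 237 [0.483 0.048 0.065] [43 43 40]
290 437 341 243 [0.505 0.054 0.059] [33 33 34]
305 428 349 238 [0.471 0.046 0.055] [59 61 62]
280 440 336 244 [0.526 0.059 0.068] [37 39 38]
```

The depth data puts the real fingertips near z≈0.07, about 30 mm above the reported TCP, so they closed above the handle. I'll open them and measure the tips against the tool frame before going lower.

Emit:
move_arm(deltas=[0, 0, 0, 0, 0, 0, -0.2, 0, 0, 0, 0, 0, 0, -0.2, 0, 0, 0, 0, 0, 0, -0.2, 0, 0, 0, 0, 0, 0, -0.2, 0, 0, 0, 0, 0, 0, -0.2, 0, 0, 0, 0, 0, 0, -0.2, 0, 0, 0, 0, 0, 0, -0.2, 0, 0, 0, 0, 0, 0, -0.2])

```text
time: 4.95
tool_pos: [0.4826, 0.0383, 0.0387]
ee_rot: [3.142, 0.0, -2.903]
wrist_force: [0.3, 0.0, 0.5]
width: 0.0559
finger_force: 0.0
```

```bash
python3 - <<'E'
from h import *
s=snap("wrist");o=s['obs'];R0=R.from_euler('xyz',o['ee_rot']);print(o['tool_pos'],o['width'])
def tips(s):
    P=pts(s);Q=R0.inv().apply(P.reshape(-1,3)-o['tool_pos'])*1000
    m=(abs(Q[:,0])<25)&(abs(Q[:,1])>20)&(abs(Q[:,1])<60)&(Q[:,2]<15)&(Q[:,2]>-90)&(s['depth'].ravel()>0)
    for sg in(1,-1):
        q=Q[m&(Q[:,1]*sg>0)];print(len(q),np.percentile(q,[0,2,50,98,100],axis=0).round(1).tolist() if len(q) else'')
tips(s);t=snap("scene");tips(t)
E
```

```text
[0.48256985 0.03830135 0.03873337] 0.05590920193100103
1448 [[-8.3, 27.3, -90.0], [-6.8, 27.4, -89.2], [8.9, 29.8, -66.4], [9.7, 39.0, -30.2], [10.0, 39.9, -26.4]]
1444 [[-8.7, -40.6, -90.0], [-6.8, -40.0, -89.0], [8.9, -30.6, -66.3], [9.6, -28.3, -30.3], [9.9, -28.2, -26.6]]
117 [[-12.6, 30.2, -89.5], [-11.5, 31.4, -88.6], [-6.6, 41.0, -63.1], [10.2, 44.9, -36.3], [13.1, 45.5, -30.5]]
134 [[-14.4, -40.3, -89.8], [-11.4, -39.0, -89.3], [-6.2, -27.4, -62.2], [9.2, -23.2, -31.5], [10.3, -22.8, -28.4]]
```

Both cameras agree: the real tips are about 29 mm short of the reported TCP. I'll go 26 mm lower and close.

Emit:
move_arm(deltas=[0, 0, 0, 0, 0, 0.7, -0.2, 0, 0, 0, 0, 0, 1.4, -0.2, 0, 0, 0, 0, 0, 2.0, -0.2, 0, 0, 0, 0, 0, 2.6, -0.2, 0, 0, 0, 0, 0, 2.6, -0.2])

```text
time: 5.55
tool_pos: [0.4815, 0.0383, 0.0113]
ee_rot: [3.141, -0.003, -2.903]
wrist_force: [-0.1, 0.2, -0.1]
width: 0.0566
finger_force: 0.0
```

Emit:
move_arm(deltas=[0, 0, 0, 0, 0, 0, 1, 0, 0, 0, 0, 0, 0, 1, 0, 0, 0, 0, 0, 0, 1, 0, 0, 0, 0, 0, 0, 1, 0, 0, 0, 0, 0, 0, 1, 0, 0, 0, 0, 0, 0, 1, 0, 0, 0, 0, 0, 0, 1, 0, 0, 0, 0, 0, 0, 1])

```text
time: 6.35
tool_pos: [0.4826, 0.0387, 0.0129]
ee_rot: [3.141, 0.0, -2.903]
wrist_force: [0.1, 2.5, 0.8]
width: 0.016
finger_force: 29.9
```

```bash
python3 - <<'E'
from h import *
o=robot.get_obs();p=o['tool_pos'];print(p,o['ee_rot'],o['width'],o['finger_force'],o['wrist_force'],o['wrist_torque'])
s=snap("wrist");P=pts(s);im=s['image'];R0=R.from_euler('xyz',o['ee_rot'])
Q=R0.inv().apply(P.reshape(-1,3)-p)*1000
m=(im.max(-1).ravel()<110)&(abs(P[...,2].ravel()-.062)<.006)&(abs(Q[:,1])<14)&(abs(Q[:,0])<60)
print("handle in tool",m.sum(),np.percentile(Q[m],[2,50,98],axis=0).round(1).tolist())
x,y=Q[m][:,0],Q[m][:,1];print(np.polyfit(x,y,1))
E
```

```text
[0.48260625 0.03872821 0.01289181] [ 3.14082333e+00  3.62941077e-04 -2.90307576e+00] 0.015968366141864306 29.934242069721222 [0.07794907 2.46613621 0.79103976] [0.37004474 0.05249327 0.12182327]
handle in tool 2472 [[-50.8, -8.3, -53.4], [0.6, -0.2, -51.9], [25.4, 7.5, -47.0]]
[-0.01554559 -0.42712069]
```

Emit:
move_arm(deltas=[0, 0, 0, 0, -0.7, 0, 1, 0, 0, 0, 0, -1.6, 0, 1, 0, 0, 0, 0, -2.5, 0, 1, 0, 0, 0, 0, -3.5, 0, 1, 0, 0, 0, 0, -4.5, 0, 1, 0, 0, 0, -0.1, -5.5, 0, 1, 0, 0, 0, -0.1, -6.4, 0, 1, 0, 0, 0, -0.1, -7.3, 0, 1])

```text
time: 7.2
tool_pos: [0.501, -0.0332, 0.0128]
ee_rot: [3.141, 0.0, -2.904]
wrist_force: [-0.7, 3.8, 1.8]
width: 0.0155
finger_force: 30.0
```

Emit:
move_arm(deltas=[0, 0, 0, 0, -1, 0, 1, 0, 0, 0, 0, -2, 0, 1, 0, 0, 0, 0, -3, 0, 1, 0, 0, 0, 0, -4, 0, 1, 0, 0, 0, 0, -5, 0, 1, 0, 0, 0, 0, -6, 0, 1, 0, 0, 0, 0, -7, 0, 1, 0, 0, 0, 0, -7, 0, 1])

```text
time: 8.0
tool_pos: [0.5179, -0.1028, 0.0129]
ee_rot: [-3.139, 0.0, -2.905]
wrist_force: [0.6, -0.4, 1.9]
width: 0.0158
finger_force: 29.9
```

```bash
python3 - <<'E'
from h import *
o=robot.get_obs();p=o['tool_pos'];print(p,o['ee_rot'],o['width'],o['wrist_force'])
R0=R.from_euler('xyz',o['ee_rot']);a=p+R0.apply([-.104,0,0]);print("pot in press",L(a))
s=snap("top");im=s['image'];P=pts(s);hsv=cv2.cvtColor(im,cv2.COLOR_RGB2HSV)
b=(hsv[...,0]>95)&(hsv[...,0]<115)&(hsv[...,1]>150)&(abs(P[...,2]-.075)<.015);b[:,:330]=0;b[:,400:]=0
print("lid visible",b.sum(),L(P[b].mean(0)) if b.any() else '')
cv2.imwrite('pics/c3.png',cv2.resize(im[130:260,280:470,::-1],None,fx=3,fy=3,interpolation=cv2.INTER_CUBIC))
t=snap("scene");im=t['image'];P=pts(t);hsv=cv2.cvtColor(im,cv2.COLOR_RGB2HSV)
b=(hsv[...,0]>95)&(hsv[...,0]<115)&(hsv[...,1]>150)&(abs(P[...,2]-.078)<.006);b[:,:220]=0;b[:,345:]=0
q=np.array([L(x) for x in P[b]]);print("scene lid",len(q),np.percentile(q,[2,50,98],axis=0).round(1).tolist())
save(t,"s3.png")
E
```

```text
[ 0.51788543 -0.10278177  0.0128692 ] [-3.13904647e+00  2.64080742e-04 -2.90541792e+00] 0.015768348438196213 [ 0.55121183 -0.41134414  1.88101804]
pot in press [-0.03371356 -3.58198384 12.89666394]
lid visible 2 [-26.08569311  18.46519096  79.29392119]
scene lid 357 [[-1763.2, -1565.2, 72.3], [-1150.5, -1473.1, 78.4], [28.2, 33.2, 83.6]]
```

```bash
python3 - <<'E'
from h import *
t=snap("scene");im=t['image'];P=pts(t);hsv=cv2.cvtColor(im,cv2.COLOR_RGB2HSV)
b=(hsv[...,0]>95)&(hsv[...,0]<115)&(hsv[...,1]>120)&(abs(P[...,2]-.078)<.006)
q=np.array([L(x) for x in P[b]]);q=q[(abs(q[:,0])<60)&(abs(q[:,1])<60)];print(len(q),np.percentile(q,[1,50,99],axis=0).round(1).tolist(),cv2.minEnclosingCircle(q[:,:2].astype(np.float32)))
o=((hsv[...,0]>6)&(hsv[...,0]<24)&(hsv[...,1]>100)&(abs(P[...,2]-.012)<.006))
r=np.array([L(x) for x in P[o]]);r=r[(abs(r[:,0])<65)&(abs(r[:,1])<65)][:,:2]
A=np.c_[2*r,np.ones(len(r))];c=np.linalg.lstsq(A,(r**2).sum(1),rcond=None)[0];print("ring",len(r),c[:2],np.sqrt(c[2]+c[0]**2+c[1]**2),r.min(0),r.max(0))
cv2.imwrite('pics/c4.png',cv2.resize(im[180:310,190:380,::-1],None,fx=4,fy=4,interpolation=cv2.INTER_CUBIC))
E
```

```text
122 [[-26.1, 11.0, 72.8], [6.0, 22.1, 78.4], [33.0, 36.8, 82.8]] ((3.5017271041870117, 16.015106201171875), 30.74614906311035)
ring 74 [1.77192083 2.77159963] 47.592806754362115 [-49.20955834   1.76669085] [49.24116743 52.17413535]
```

View pics/c4.png

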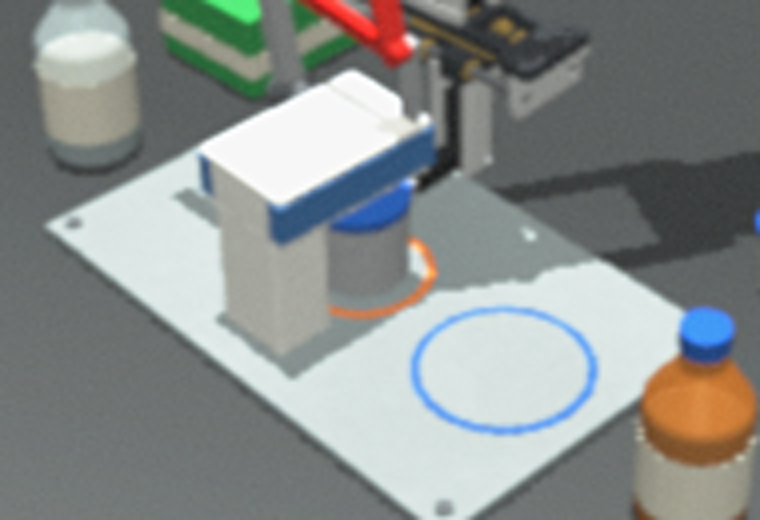

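The pot stands in the orange ring, with the visible ring gap even round it; both estimates put it 1–3 mm too far to -y. I'll nudge it 2.5 mm back, then release.

Emit:
move_arm(deltas=[0, 0, 0, 0, 0.1, 0, 1, 0, 0, 0, 0, 0.25, 0, 1, 0, 0, 0, 0, 0.25, 0, 1, 0, 0, 0, 0, 0.25, 0, 1, 0, 0, 0, 0, 0.25, 0, 1])

```text
time: 8.65
tool_pos: [0.5168, -0.0982, 0.0129]
ee_rot: [-3.141, 0.0, -2.903]
wrist_force: [0.1, -4.6, 0.7]
width: 0.0158
finger_force: 30.0
```

Emit:
move_arm(deltas=[0, 0, 0, 0, 0, 0, 0, 0, 0, 0, 0, 0, 0, 0, 0, 0, 0, 0, 0, 0, 0, 0, 0, 0, 0, 0, 0, 0, 0, 0, 0, 0, 0, 0, 0, 0, 0, 0, 0, 0, 0, 0, 0, 0, 0, 0, 0, 0, 0])

```text
time: 9.35
tool_pos: [0.5167, -0.098, 0.0127]
ee_rot: [3.141, 0.0, -2.903]
wrist_force: [0.1, 0.3, -0.3]
width: 0.0472
finger_force: 0.0
```

```bash
python3 - <<'E'
from h import *
o=robot.get_obs();p=o['tool_pos'];print(p,o['ee_rot'],o['width'])
R0=R.from_euler('xyz',o['ee_rot']);print("pot in press",L(p+R0.apply([-.104,0,0])))
t=snap("scene");im=t['image'];P=pts(t);hsv=cv2.cvtColor(im,cv2.COLOR_RGB2HSV)
b=(hsv[...,0]>95)&(hsv[...,0]<115)&(hsv[...,1]>120)&(abs(P[...,2]-.078)<.006)
q=np.array([L(x) for x in P[b]]);q=q[(abs(q[:,0])<60)&(abs(q[:,1])<60)];print(len(q),np.percentile(q,[1,50,99],axis=0).round(1).tolist())
# catch tab / lever estimates from top and scene
for n,s in(("scene",t),("top",snap("top"))):
    im=s['image'];P=pts(s);h=cv2.cvtColor(im,cv2.COLOR_RGB2HSV)
    m=((h[...,0]<6)|(h[...,0]>174))&(h[...,1]>150)&(P[...,2]>.19)
    q=np.array([L(x) for x in P[m]]);q=q[(abs(q[:,0])<60)&(abs(q[:,1])<150)]
    print(n,len(q),np.percentile(q,[2,50,98],axis=0).round(1).tolist());hi=q[q[:,2]>230];print("tab",len(hi),np.percentile(hi,[2,50,98],axis=0).round(1).tolist() if len(hi) else '')
E
```

```text
[ 0.51667932 -0.09795923  0.01271587] [ 3.14139126e+00  4.47650692e-05 -2.90338603e+00] 0.04718609461041145
pot in press [-0.52917318  1.57665972 12.72052062]
138 [[-28.0, 11.2, 73.5], [4.1, 24.5, 79.0], [33.4, 40.2, 82.7]]
scene 286 [[-13.6, -64.9, 204.8], [-3.1, 21.3, 217.9], [4.9, 39.7, 263.3]]
tab 98 [[-14.2, 17.1, 230.5], [-3.9, 24.4, 247.5], [5.4, 31.1, 265.3]]
top 153 [[-16.2, -77.6, 208.9], [-7.1, -21.7, 217.0], [-0.7, 34.9, 262.3]]
tab 46 [[-16.4, 14.9, 230.5], [-9.3, 20.8, 249.3], [-0.6, 26.8, 264.1]]
```

The pot is released within about 4 mm of the ring centre. Next I'll raise the gripper and plan the catch push with a forward-tilted tool and closed fingers.

```bash
cat >> h.py <<'E'
def Rt(al,spin=0):
    z=np.array([np.sin(al),0,-np.cos(al)]);y=np.array([0,1.,0]);x=np.cross(y,z)
    return R.from_euler('z',YAW)*R.from_matrix(np.c_[x,y,z])*R.from_euler('z',spin)
def goE(x,y,z,T): # true fingertip target, press mm
    go(W(x,y,z)+.029*T.apply([0,0,1]),T)
def E():
    o=robot.get_obs();return L(o['tool_pos']-.029*R.from_euler('xyz',o['ee_rot']).apply([0,0,1])).round(1)
E
python3 - <<'E'
from h import *
import h
print(h.E());goE(-130,-15,260,Rt(.9))
E
```

```text
[-104.1   -7.7   41.7]
rot [ 0.04  -0.899  0.083] cm [  0.38  -0.69 -22.92]
```

Emit:
move_arm(deltas=[0, 0, 0, 0, 0, -2, 0, 0, 0, 0, 0, 0, -5, 0, 0, 0, 0, 0, 0, -10, 0, 0, 0, 0, 0, 0, -15, 0, 0, 0, 0, 0, 0, -20, 0.5, 0, 0, 0, 0, 0, -23, 1, 0, 0, 0, 0, 0, -23, 1])

```text
time: 10.15
tool_pos: [0.5192, -0.0988, 0.2494]
ee_rot: [-3.136, 0.01, -2.903]
wrist_force: [0.3, 0.8, 0.2]
width: 0.0267
finger_force: 0.0
```

```bash
python3 - <<'E'
from h import *
import h
print(h.E());goE(-130,-15,260,Rt(.9))
E
```

```text
[-102.1   -8.7  278.4]
rot [ 0.035 -0.889  0.086] cm [ 0.61 -0.56  0.74]
```

Emit:
move_arm(deltas=[0.04, -0.9, 0.084, 0.6, -0.6, 0.5, 1, 0.04, -0.9, 0.084, 0.6, -0.6, 0.5, 1, 0.04, -0.9, 0.084, 0.6, -0.6, 0.5, 1, 0.04, -0.9, 0.084, 0.6, -0.6, 0.5, 1, 0.04, -0.9, 0.084, 0.6, -0.6, 0.5, 1, 0.04, -0.9, 0.084, 0.6, -0.6, 0.5, 1, 0.04, -0.9, 0.084, 0.6, -0.6, 0.5, 1, 0.04, -0.9, 0.084, 0.6, -0.6, 0.5, 1])

```text
time: 10.95
tool_pos: [0.517, -0.0936, 0.2427]
ee_rot: [3.141, 0.885, -3.012]
wrist_force: [-0.1, -0.2, 0.4]
width: 0.0007
finger_force: 0.0
```

```bash
python3 - <<'E'
from h import *
import h
print(h.E(),robot.get_obs()['joint_positions'],robot.get_obs()['width']);goE(-70,-16,236,Rt(.9));goE(6,-16,231,Rt(.9))
E
```

```text
[-125.6   -3.   261.1] [-0.74435967 -0.59675677  2.05006525  0.71259906  1.13920737 -2.5660185 ] 0.000708437856769337
rot [-0.014 -0.015 -0.012] cm [-1.64 -1.16  5.91]
rot [-0.014 -0.015 -0.012] cm [-6.07 -1.02 12.1 ]
```

j6 is at its limit, so I'll spin the tool +90° about its axis. That also suits the lever grasp.

```bash
python3 - <<'E'
from h import *
import h
goE(-125,-16,260,Rt(.9,np.pi/2))
E
```

```text
rot [-2.300e-02 -1.000e-03  1.559e+00] cm [-0.01 -1.26  0.13]
```

Emit:
move_arm(deltas=[0, 0, 0.14, 0, 0, 0, 1, 0, 0, 0.28, 0, 0, 0, 1, 0, 0, 0.42, 0, 0, 0, 1, 0, 0, 0.56, 0, 0, 0, 1, 0, 0, 0.7, 0, 0, 0, 1, 0, 0, 0.84, 0, 0, 0, 1, 0, 0, 0.98, 0, 0, 0, 1])

```text
time: 11.65
tool_pos: [0.5195, -0.0943, 0.2475]
ee_rot: [2.345, 0.446, 2.1]
wrist_force: [0.9, 0.1, -0.2]
width: 0.0002
finger_force: 0.0
```

```bash
python3 - <<'E'
from h import *
import h
print(h.E(),robot.get_obs()['joint_positions'])
goE(-110,-16,255,Rt(.9,np.pi/2))
E
```

```text
[-123.3   -4.   265.8] [-0.74174679 -0.59229545  2.04026935  0.71257201  1.13941931 -1.58023517]
rot [-0.016  0.011  0.578] cm [-0.96 -0.59  1.73]
```

Emit:
move_arm(deltas=[-0.016, 0.01, 0.58, -1.0, -0.6, 1.7, 1, -0.016, 0.01, 0.58, -1.0, -0.6, 1.7, 1, -0.016, 0.01, 0.58, -1.0, -0.6, 1.7, 1, -0.016, 0.01, 0.58, -1.0, -0.6, 1.7, 1, -0.016, 0.01, 0.58, -1.0, -0.6, 1.7, 1, -0.016, 0.01, 0.58, -1.0, -0.6, 1.7, 1])

```text
time: 12.25
tool_pos: [0.5338, -0.1037, 0.2357]
ee_rot: [2.242, 0.003, 1.722]
wrist_force: [-0.7, 0.2, -0.8]
width: 0.0004
finger_force: 0.0
```

```bash
python3 - <<'E'
from h import *
import h
T=Rt(.9,np.pi/2)
print(h.E(),robot.get_obs()['joint_positions'])
goE(-60,-16,240,T);goE(6,-16,234,T)
E
```

```text
[-110.7  -15.9  253.7] [-0.75240466 -0.53474298  2.0402342   0.7553788   1.1099982  -1.06625835]
rot [-0.     0.     0.004] cm [-0.01  2.08  4.82]
rot [-0.     0.     0.004] cm [-0.03  5.71 10.37]
```

Emit:
move_arm(deltas=[0, 0, 0, 0, 1.0, 2.4, 1, 0, 0, 0, 0, 2.1, 4.8, 1, 0, 0, 0, 0, 3.3, 6.6, 1, 0, 0, 0, 0, 4.5, 8.5, 1, 0, 0, 0, 0, 5.7, 10.4, 1, 0, 0, 0, 0, 5.7, 10.4, 1, 0, 0, 0, 0, 5.7, 10.4, 1])

```text
time: 12.95
tool_pos: [0.6486, -0.0855, 0.2135]
ee_rot: [2.243, -0.0, 1.721]
wrist_force: [0.6, -0.0, -1.7]
width: 0.0005
finger_force: 0.0
```

```bash
python3 - <<'E'
from h import *
import h
T=Rt(.9,np.pi/2)
print(h.E(),robot.get_obs()['wrist_force']);goE(6,60,234,T)
s=snap("scene");cv2.imwrite('pics/c5.png',cv2.resize(s['image'][110:260,190:390,::-1],None,fx=3.5,fy=3.5,interpolation=cv2.INTER_CUBIC))
E
```

```text
[  5.5 -15.  231.6] [ 0.61210067 -0.01543056 -1.70034925]
rot [-0.001 -0.001  0.001] cm [ 7.49  0.23 -0.1 ]
```

View pics/c5.png

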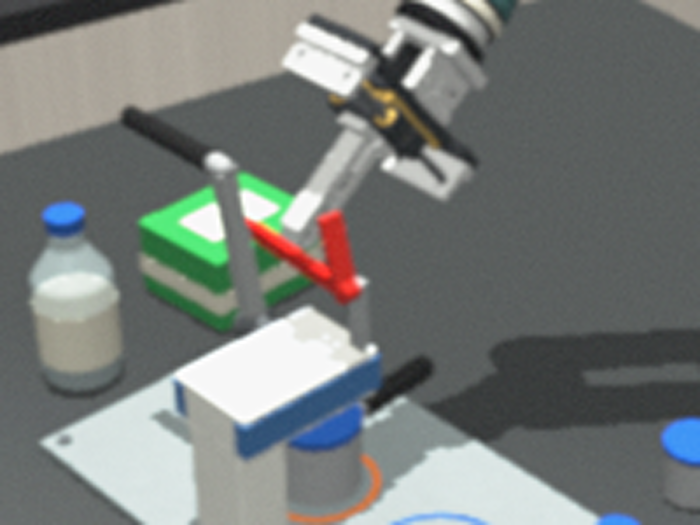

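The finger (crop 295,225) is between the lever and the tab (335,250), as planned. I'll push to +y.

Emit:
move_arm(deltas=[0, 0, 0, 1.0, 0, -0.3, 1, 0, 0, 0, 2.0, 0, -0.3, 1, 0, 0, 0, 3.0, 0, -0.3, 1, 0, 0, 0, 4.0, 0, -0.3, 1, 0, 0, 0, 5.0, 0, -0.2, 1, 0, 0, 0, 6.0, 0, -0.1, 1, 0, 0, 0, 6.8, 0, 0, 1, 0, 0, 0, 6.8, 0, 0, 1])

```text
time: 13.8
tool_pos: [0.6378, -0.0166, 0.2134]
ee_rot: [2.242, -0.003, 1.721]
wrist_force: [-0.7, 1.0, 0.9]
width: 0.0004
finger_force: 0.1
```

```bash
cat > red.py <<'E'
from h import *
import h
print(h.E(),robot.get_obs()['wrist_force'].round(1))
s=snap("scene");P=pts(s);hs=cv2.cvtColor(s['image'],cv2.COLOR_RGB2HSV)
m=((hs[...,0]<6)|(hs[...,0]>174))&(hs[...,1]>150)&(P[...,2]>.19)
q=np.array([L(x) for x in P[m]]);q=q[(abs(q[:,0])<60)&(abs(q[:,1])<150)];b=q[q[:,1]<25] ;b=b if len(b)>5 else q
print(np.percentile(q,[2,50,98],axis=0).round(1).tolist())
hi=q[q[:,2]>262];print("high part (y,z)",hi.mean(0) if len(hi) else '', "blade angle",np.arctan2(hi[:,2].mean()-205,30-hi[:,1].mean()) if len(hi) else '')
E
python3 red.py
```

```text
[  5.   54.7 231.4] [-0.7  1.   0.9]
[[-10.8, 10.9, 209.6], [-3.1, 27.5, 256.5], [4.8, 86.3, 318.6]]
high part (y,z) [ -3.80324624  21.54178666 292.47706384] blade angle 1.474405330019202
```

Emit:
move_arm(deltas=[0, 0, 0, 0.3, 0, 0, 1, 0, 0, 0, 0.6, 0, 0, 1, 0, 0, 0, 0.6, 0, 0, 1, 0, 0, 0, 0.6, 0, 0, 1])

```text
time: 14.25
tool_pos: [0.6372, -0.0127, 0.2136]
ee_rot: [2.242, -0.002, 1.718]
wrist_force: [0.4, -0.4, -0.2]
width: 0.0007
finger_force: 0.3
```

```bash
python3 red.py; python3 - <<'E'
from h import *
T=Rt(.9,np.pi/2)
goE(-90,45,280,T)
E
```

```text
[  5.1  58.7 231.6] [ 0.4 -0.4 -0.2]
[[-13.0, 16.2, 210.1], [-2.8, 30.1, 253.4], [4.1, 86.5, 320.0]]
high part (y,z) [ -3.61489127  24.74760316 293.25351633] blade angle 1.5113515721755408
rot [-0.001 -0.    -0.003] cm [ -1.38  -2.12 -10.45]
```

The catch is fully over. I'll back off along the tool axis, then go round to the lever.

Emit:
move_arm(deltas=[0, 0, 0, -1.0, 0, 0, 1, 0, 0, 0, -1.2, -1, -4, 1, 0, 0, 0, -1.4, -2, -8, 1, 0, 0, 0, -1.4, -2.5, -12, 1, 0, 0, 0, -1.4, -2.5, -13, 1, 0, 0, 0, -1.4, -2.5, -13, 1])

```text
time: 14.9
tool_pos: [0.5229, -0.045, 0.2771]
ee_rot: [2.239, 0.001, 1.716]
wrist_force: [0.6, -0.7, 0.3]
width: 0.0003
finger_force: 0.0
```

```bash
python3 red.py; python3 - <<'E'
from h import *
T=Rt(.3,np.pi/2)
goE(-100,-135,335,T)
# lever bar
for n in("top","scene"):
    s=snap(n);P=pts(s);im=s['image'];q=np.array([L(x) for x in P.reshape(-1,3)])
    m=(im.max(-1).ravel()<70)&(abs(q[:,1]+135)<60)&(abs(q[:,0]-20)<50)&(abs(q[:,2]-280)<25)
    print(n,m.sum(),np.percentile(q[m],[3,50,97],axis=0).round(1).tolist() if m.any() else '')
E
```

```text
[-112.9   43.8  295.1] [ 0.6 -0.7  0.3]
[[-12.3, 16.4, 210.6], [-3.1, 30.7, 248.9], [3.9, 86.2, 319.4]]
high part (y,z) [ -3.96660735  24.56557344 293.3125957 ] blade angle 1.5093375673980645
rot [ 0.601  0.001 -0.003] cm [-17.91   2.44  -2.07]
top 183 [[15.4, -179.2, 279.5], [20.3, -150.8, 284.6], [30.3, -89.1, 289.2]]
scene 150 [[22.5, -174.0, 275.5], [30.0, -126.7, 284.3], [33.0, -85.5, 289.3]]
```

Emit:
move_arm(deltas=[0.1, 0, 0, -4.5, 0.6, -0.5, -0.2, 0.22, 0, 0, -9, 1.2, -1.0, -0.2, 0.34, 0, 0, -13, 1.8, -1.5, -0.2, 0.46, 0, 0, -17, 2.4, -2.1, -0.2, 0.6, 0, 0, -17.9, 2.4, -2.1, -0.2, 0.6, 0, 0, -17.9, 2.4, -2.1, -0.2, 0.6, 0, 0, -17.9, 2.4, -2.1, -0.2])

```text
time: 15.75
tool_pos: [0.5494, -0.2204, 0.3031]
ee_rot: [2.845, -0.006, 1.721]
wrist_force: [0.2, 0.3, 1.2]
width: 0.0531
finger_force: 0.0
```

```bash
python3 - <<'E'
from h import *
import h
T=Rt(.3,np.pi/2);o=robot.get_obs()
print(h.E(),o['joint_positions'],o['width'])
# grasp point at bar: tip 19mm beyond along tool z
a=lambda d:(22+np.sin(.3)*d,-135,279-np.cos(.3)*d)
goE(*a(-40),T);goE(*a(17),T)
E
```

```text
[ -98.4 -133.8  330.9] [-0.61045863 -0.0177831   1.26447348  0.20799741  1.67861185 -0.71480447] 0.05310341956591456
rot [-0.004 -0.006 -0.001] cm [-0.16 10.    4.47]
rot [-0.004 -0.006 -0.001] cm [-0.19 10.02 10.17]
```

Emit:
move_arm(deltas=[0, 0, 0, -0.2, 4, 0, -0.5, 0, 0, 0, -0.2, 8, 2, -0.5, 0, 0, 0, -0.2, 10, 4.4, -0.5, 0, 0, 0, -0.2, 10, 4.4, -0.5, 0, 0, 0, -0.2, 10, 6.3, -0.5, 0, 0, 0, -0.2, 10, 8.2, -0.5, 0, 0, 0, -0.2, 10, 10.2, -0.5, 0, 0, 0, -0.2, 10, 10.2, -0.5])

```text
time: 16.55
tool_pos: [0.6699, -0.2034, 0.2348]
ee_rot: [2.847, -0.005, 1.719]
wrist_force: [-0.6, -0.1, -1.8]
width: 0.0705
finger_force: 0.0
```

Emit:
move_arm(deltas=[0, 0, 0, 0, 0, 0, 1, 0, 0, 0, 0, 0, 0, 1, 0, 0, 0, 0, 0, 0, 1, 0, 0, 0, 0, 0, 0, 1, 0, 0, 0, 0, 0, 0, 1, 0, 0, 0, 0, 0, 0, 1, 0, 0, 0, 0, 0, 0, 1, 0, 0, 0, 0, 0, 0, 1])

```text
time: 17.35
tool_pos: [0.6738, -0.2046, 0.2393]
ee_rot: [2.839, -0.001, 1.719]
wrist_force: [2.5, -0.3, 0.4]
width: 0.0173
finger_force: 30.0
```

```bash
python3 - <<'E'
from h import *
import h
o=robot.get_obs();print(h.E(),o['joint_positions'],o['width'],o['finger_force'],o['wrist_force'])
# arc waypoints relative to now, tool frame, with partial co-rotation k*theta
R0=R.from_euler('xyz',o['ee_rot']);c=lambda t:np.array([150*np.sin(t-.14+0)*-1,0,150*np.cos(t-.14)])
for t in np.linspace(0,1.15,12):
    d=c(t)-c(0);w=W(*d)-PO
    print(round(t,2),(R0.inv().apply(w)*100).round(2))
E
```

```text
[  26.8 -136.5  267. ] [-0.4690612   0.20626817  1.14873798  0.17405197  1.53840745 -0.60075209] 0.017272179943455833 29.998860955238342 [ 2.49786698 -0.2650108   0.43178873]
0.0 [0. 0. 0.]
0.1 [-0.   -1.45 -0.6 ]
0.21 [-0.   -2.95 -1.04]
0.31 [-0.01 -4.5  -1.32]
0.42 [-0.01 -6.06 -1.44]
0.52 [-0.01 -7.63 -1.4 ]
0.63 [-0.01 -9.18 -1.19]
0.73 [-1.00e-02 -1.07e+01 -8.20e-01]
0.84 [ -0.02 -12.18  -0.3 ]
0.94 [ -0.02 -13.59   0.38]
1.05 [ -0.02 -14.93   1.2 ]
1.15 [ -0.02 -16.17   2.16]
```

The bar is gripped (17 mm). I'll pull along the arc.

Emit:
move_arm(deltas=[0, 0, 0, 0, -0.7, -0.3, 1, 0, 0, 0, 0, -1.45, -0.6, 1, 0, 0, 0, 0, -2.2, -0.8, 1, 0, 0, 0, 0, -2.95, -1.05, 1, 0, 0, 0, 0, -3.7, -1.2, 1, 0, 0, 0, 0, -4.5, -1.3, 1, 0, 0, 0, 0, -5.3, -1.4, 1, 0, 0, 0, 0, -6.1, -1.45, 1])

```text
time: 18.15
tool_pos: [0.6135, -0.214, 0.2382]
ee_rot: [2.833, 0.002, 1.719]
wrist_force: [5.1, 1.1, 4.7]
width: 0.0171
finger_force: 30.0
```

```bash
cat > lev.py <<'E'
from h import *
import h
o=robot.get_obs();print(h.E(),o['width'],o['finger_force'],o['wrist_force'].round(1),o['wrist_torque'].round(2),o['joint_positions'].round(2))
s=snap("top");P=pts(s);im=s['image'];q=np.array([L(x) for x in P.reshape(-1,3)])
z=q[:,2]-130;r=np.hypot(q[:,0],z)
m=(im.max(-1).ravel()<80)&(((q[:,1]>-112)&(q[:,1]<-86))|((q[:,1]<-160)&(q[:,1]>-184)))&(q[:,2]>190)&(abs(r-155)<12)
if m.any(): a=np.median(q[m],axis=0);print(m.sum(),a,"lever",np.arctan2(-a[0],a[2]-9-130)+.14)
E
python3 lev.py
```

```text
[ -34.4 -136.8  265.9] 0.017121430648075302 29.995161294937134 [5.1 1.1 4.7] [ 0.18 -1.46  0.04] [-0.54  0.08  1.29  0.19  1.52 -0.67]
57 [-38.94224351 -98.70265868 281.56429513] lever 0.40665073141970043
```

Emit:
move_arm(deltas=[0, 0, 0, 0, -1.0, 0.0, 1, 0, 0, 0, 0, -2.1, 0.1, 1, 0, 0, 0, 0, -3.1, 0.25, 1, 0, 0, 0, 0, -4.1, 0.45, 1, 0, 0, 0, 0, -5.1, 0.8, 1, 0, 0, 0, 0, -6.1, 1.15, 1, 0, 0, 0, 0, -7.1, 1.6, 1, 0, 0, 0, 0, -7.5, 1.8, 1])

```text
time: 19.0
tool_pos: [0.5471, -0.2234, 0.1978]
ee_rot: [2.835, 0.001, 1.719]
wrist_force: [3.0, 1.1, 7.4]
width: 0.0172
finger_force: 30.0
```

```bash
python3 lev.py
```

```text
[-101.4 -136.3  225.4] 0.01716592444935937 30.001751482486725 [3.  1.1 7.4] [ 0.33 -1.19  0.12] [-0.62 -0.03  1.49  0.21  1.46 -0.77]
63 [-105.80833882  -98.55587222  241.54138272] lever 0.9410770343380312
```

Emit:
move_arm(deltas=[0, 0, 0, 0, -0.6, 0.35, 1, 0, 0, 0, 0, -1.1, 0.7, 1, 0, 0, 0, 0, -1.6, 1.05, 1, 0, 0, 0, 0, -1.9, 1.3, 1, 0, 0, 0, 0, -2.1, 1.5, 1, 0, 0, 0, 0, -2.1, 1.5, 1])

```text
time: 19.65
tool_pos: [0.5323, -0.2257, 0.1782]
ee_rot: [2.834, 0.001, 1.719]
wrist_force: [3.8, 2.0, 7.5]
width: 0.0172
finger_force: 30.0
```

```bash
python3 lev.py
```

```text
[-116.4 -136.2  205.8] 0.01722151131606674 30.002509653568268 [3.8 2.  7.5] [ 0.31 -1.02  0.16] [-0.64 -0.06  1.55  0.22  1.43 -0.8 ]
56 [-121.74036528  -98.80303954  223.20289799] lever 1.1056898751491122
```

Emit:
move_arm(deltas=[0, 0, 0, 0, -0.15, 0.15, 1, 0, 0, 0, 0, -0.15, 0.15, 1, 0, 0, 0, 0, -0.15, 0.15, 1, 0, 0, 0, 0, -0.15, 0.15, 1, 0, 0, 0, 0, -0.15, 0.15, 1])

```text
time: 20.2
tool_pos: [0.5322, -0.2257, 0.1779]
ee_rot: [2.832, 0.002, 1.719]
wrist_force: [4.4, 3.0, 10.2]
width: 0.0172
finger_force: 30.0
```

```bash
python3 lev.py; python3 - <<'E'
from h import *
s=snap("scene");cv2.imwrite('pics/c6.png',cv2.resize(s['image'][110:310,180:400,::-1],None,fx=3,fy=3,interpolation=cv2.INTER_CUBIC))
E
```

```text
[-116.5 -136.3  205.6] 0.017180912782569915 30.001867711544037 [ 4.4  3.  10.2] [ 0.52 -1.15  0.16] [-0.64 -0.06  1.55  0.22  1.43 -0.8 ]
58 [-122.12670243  -98.53940558  222.41302354] lever 1.1115683945248098
```

View pics/c6.png

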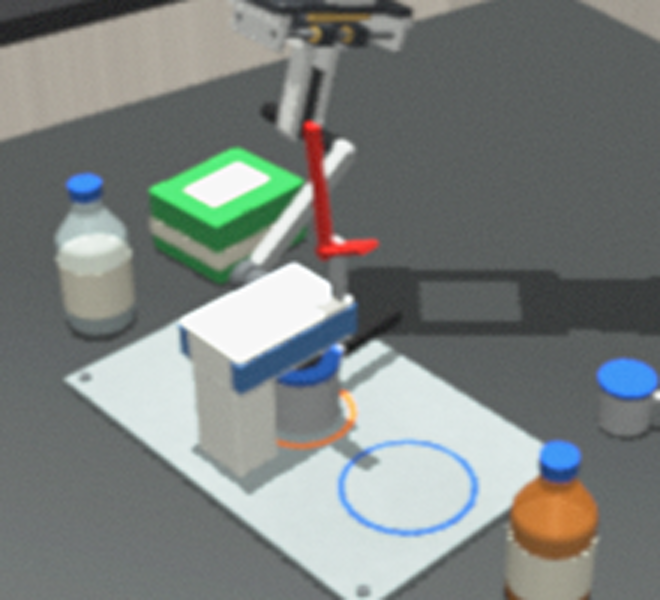

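The lever is at its stop and held, the catch is over, the foot is on the lid, and the pot stands in the orange ring (305,400). Nothing else has moved.

```bash
python3 -c "
from bench import robot
print(robot.close_job())"
```

```text
the job is handed in; nothing more can be done
None
```

Job handed in at about 20 s of the 69 s: by my measurements the pot is within about 4 mm of the orange ring's centre, the catch is fully over, and the gripper holds the lever at its stop (about 1.1 rad) with the foot on the lid; the hand-in returned no verdict, and the foot's force was not measured directly.

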